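# Take the die out from under the pug mill guard

## Task

Raise the clear guard flap on the pug mill's die box as far as it goes and swing the prop stay fully in beneath the raised flap so that it cannot drop. Then take the die (the steel disc with the upright post) out of the box and set it down gently, upright, on the middle of the round plaster bat. Leave the plain steel collar where it lies in the box, and leave the flap up on its stay.

Things in the scene. Friction and masses are not known exactly. Their poses are not given: they have to be found in the camera images.
- mill: Fixed pug mill: an open grey die box 170 (x) by 220 (y) by 60 mm high, 6 mm walls and floor, with a green barrel (top 135 mm up) on its far side (+x). Origin: centre of the box's underside; -x looks to the robot, yaw up to 0.18 rad. In this frame the flap's hinge line is parallel to y at x = 85, z = 64 mm; the stay's upright pivot axis, a 20 mm post, is at x = 40, y = 170 mm.
- flap (a joint): Clear guard flap, 170 long, 220 wide, 6 mm thick, steel rim, 0.3 kg, over the die box. 0 = closed (level), grows as it rises about the hinge line at the box's far rim, top stop 1.4 rad. Slightly stiff: it stays if let go above 1.2 rad and falls shut from lower. It must be above 1.25 rad for the stay to swing in; the set stay keeps it above about 1.15 rad.
- flap_grip (a point): Middle of the flap's handle: a black round stub, 20 mm diameter, 46 mm long, standing out from the middle of the flap's front edge in the flap's plane (level, towards the robot, when closed). 196 mm from the hinge line; 64 mm above the table at the start. Pinched across its sides (along the hinge direction) it turns between the pads as the flap rises.
- stay (a joint): Prop stay: flat steel crank on the upright pivot, 144 mm up. 0 = folded: its 100 mm arm (14 wide, 12 thick) points to the robot (mill -x), its 60 mm handle bar outward (mill +y). Grows anticlockwise from above to a stop at 1.57 rad = set: arm to mill -y under the raised flap, 40 mm in from its edge, handle bar to the robot. Starts at 0 to 0.25. About 2 N at the knob; stays where left.
- stay_knob (a point): Middle of the free part of the stay's black upright round knob, 18 mm diameter, at the end of the handle bar, 60 mm from the pivot axis. The knob is free from 150 to 186 mm above the table; this point is 170 mm above it.
- die_mid (a point): The die, loose: steel disc 50 mm diameter and 10 mm thick with an upright coaxial post 20 mm diameter on top, 54 mm high over all, about 0.25 kg, standing in the die box on its 6 mm floor. This point is on its axis, half-way up (27 mm above its underside); z is up along the post. To be gripped by the post, which spans 10 to 54 mm above the underside.
- collar_mid (a point): The collar, a bystander, loose: plain steel ring 44 mm outside, 28 mm inside, 22 mm high, lying in the die box about 90 mm to one side of the die. This point is its centre.
- bat_top (a point): The round white plaster bat, fixed on the table: disc 130 mm diameter, 20 mm thick, on the robot's right. This point is the centre of its top face. A square wooden board (120 by 120 by 20 mm) lies near it and is not to be used.
Not all that is in view belongs to the job. What is shaped like the part that bears bat_top but blue or orange is not meant.

How it is judged:
By the outcome, as a careful person would: the job done as asked, in the order asked, and still so for the second after the job is handed in, with the robot touching nothing.
It also fails if it takes over 72 s, if anything falls off the work surface, if the arm or the gripper's body presses on something with over 40 N, if the wrist force passes 120 N, or if a joint passes its speed limit or range.

## Robot

A 6-joint arm with a two-finger parallel gripper is mounted at the origin on the work surface. World frame = base frame: x ahead of the robot, y to its left, z up, the work surface at z = 0. Lengths are in m, angles in rad, forces in N, time in s.
With the tool pointing down it reaches from about 0.375 to 0.9 m from the base axis. Payload 3.1 kg.
Tool frame: the origin (TCP) lies at the very end of the fingers, on their centre line; the grasp point (between the pads) lies 19 mm behind it (manip.pinch_z is the distance from the TCP to the grasp point, in m); z points along the fingers, y is the line along which they close (so a half turn about z gives the same grasp; the last joint's range is limited). The gripper opens to 85 mm and grips with 20 to 120 N. Pads are 22 mm wide; open, the fingers measure 114 mm over their backs; the gripper's body (76 mm by 85 mm) begins 54 mm behind the grasp point. The pads swing forward as they close: fully open they stand 13 mm farther back than shut.
Start: joints at [-1.466, 0.527, 1.433, -0, 1.181, -0.178], TCP at [0.175, -0.6, 0.231] pointing down, gripper open.
Joint ranges: [-3.08, 3.08], [-0.75, 2.2], [0.22, 2.44], [-1.43, 4.57], [0, 2.65], [-2.85, 2.85]. Speed limits (rad/s): [2.79, 2.79, 3.14, 3.14, 3.14, 3.14].

## Interface

Orientations are given as a unit quaternion [x, y, z, w].
In Python, from station import manip gives the robot as it stands.
- The arm moves only by the tool servo_tool, never from a script. Its argument "commands" is one flat list of numbers, 7 for each row, row after row: the shift along the tool's x, y, z each as a share of 500 mm, from -1 to 1, then the turn, a rotation vector about the tool's x, y, z each as a share of 360 degrees, from -1 to 1, then the opening, from -1 (shut) to 1 (fully open). In form: [dx, dy, dz, rx, ry, rz, claw, dx, dy, dz, rx, ry, rz, claw, ...]. A call has 1 to 12 rows; each row shifts and turns the commanded pose from where the row before left it, along the tool's axes as they then stand; what a row does not reach is not made up. A row lasts 1/12 s, in which the tool goes at most 41.7 mm and 7.16 degrees, less where a joint would pass 70% of its speed; a pose out of reach is approached as far as the arm can. A call with a number of a shift or a turn outside -1 to 1 is refused whole. A call with a gripper value outside its range is refused whole. The fingers move at their own pace and stop on an object; "force" is the grip in N (left out, the last holds). Time passes only in rows, so rows that do not move let the fingers close. It gives the time, the measured TCP pose, the force, the opening and the grip force at its end, in the units of the state.
- manip.sense(): the state, without advancing time (a new reading comes with each control period).
- manip.snapshot(name): name is "scene" or "side" or "wrist"; returns a dict with "img" (480x640x3 uint8, red, green, blue), "mtx" (3x3 intrinsics, pixels), "world_to_cam" (4x4, takes a point from world to camera coordinates). Camera axes: x right, y up, looking along -z (the intrinsics and any distortion apply to the point x, -y, -z); pixel columns grow to the right and rows downward; lengths in m; the calibration is good to about 2 mm. A picture is of the moment at which its call begins. There is no depth.
- manip.sign_off(): hands the job in; it is judged then, once.
Trained networks look in a picture, given as the dict that the camera call returned (one of the last four; its "shot" number tells which), for a name from the list of things; names that differ only in an ending like _2 or _b are one class to them, and where a whole thing is asked for, a point or a joint stands for the part that bears it (a point fixed in the world has none). Each returns a list of dicts, best first, with "conf" (0 to 1); they miss things now and then, are a little off and sometimes report something else, mostly with a low value. They report only what shows in the picture. A call takes as long as a camera call. They do not tell look-alikes from the thing itself.
- manip.look_for(picture, query): "box" ([left, top, width, height] in pixels, round what is visible of it).
- manip.silhouettes(picture, query): "pixels" (480x640 bool, what is visible of it) and "box" ([left, top, width, height] in pixels, round what is visible of it).
The state is a dict: "t": time; "q": joint angles; "qd": joint speeds; "tau": joint torques, N m; "tcp_pos": TCP position; "tool_rot": TCP orientation; "force": force on the tool from outside, world axes, zero at the start; "ft_torque": the same for the moment, N m; "finger_gap": opening from 0.0 (shut) to 1.0 (fully open); "gripper_force": force on a finger pad.
Only numpy, scipy, OpenCV 4.12 (cv2) and the standard library are available. Lean on these libraries where they do the work, as an engineer would, in place of code of your own. Each camera call takes 0.05 s, during which the arm holds its last target. There are 200 camera calls.

## Working session

There is one attempt and no reset: what is moved stays moved. The work goes in short steps, Python scripts to look and compute and a tool call to move; the robot and the scene stay as the last step left them, time stands still between calls to the robot, and variables do not carry over. Pictures are saved under pics/ and viewed, at most 12 in all, crops included, and the job is handed in when it is done.

Besides the shell and the picture viewer there is one more tool, called after ">>>" as name(argument=value, ...), one argument or row to a line, values as JSON. servo_tool: Moves the arm, as the interface text tells. Its arguments: {"type":"object","properties":{"commands":{"type":"array"},"force":{"type":"number"}},"required":["commands"]}

```bash
mkdir -p pics; ls
cat > h.py <<'E'
import numpy as np,cv2
from station import manip
def P(s,p):
    p=np.asarray(p,float);c=s["world_to_cam"]@np.r_[p,1];c=c[:3]*[1,-1,-1];u=s["mtx"]@c;return u[:2]/u[2]
def ray(s,uv,z):
    W=np.linalg.inv(s["world_to_cam"]);d=np.linalg.inv(s["mtx"])@[uv[0],uv[1],1];d=W[:3,:3]@(d*[1,-1,-1]);o=W[:3,3]
    return o+d*(z-o[2])/d[2]
def save(s,n): cv2.imwrite("pics/"+n,s["img"][:,:,::-1])
E
python3 - <<'E'
from h import *
print(manip.sense())
for n in("scene","side"):
    s=manip.snapshot(n);save(s,n+"0.png");W=np.linalg.inv(s["world_to_cam"]);print(n,W[:3,3].round(3),-W[:3,2].round(2))
    for q in("mill","flap","flap_grip","stay","stay_knob","die_mid","collar_mid","bat_top"):
        try:print(q,[(np.round(d["box"]).tolist(),round(d["conf"],2)) for d in manip.look_for(s,q)[:4]])
        except Exception as e:print(q,e)
E
```

```text
pics
{'t': 0.0, 'q': array([-1.46548816e+00,  5.28488577e-01,  1.43393860e+00, -4.13987685e-07,
        1.18142384e+00, -1.78504120e-01]), 'qd': array([ 1.48615611e-03, -7.26882314e-05,  2.61052911e-04,  1.28937806e-04,
        1.31307133e-03,  5.20153715e-04]), 'tau': array([ 2.68511103e-04, -4.42349696e+01, -1.78027314e+01, -1.97132949e-04,
        8.37496365e-03, -1.98491148e-05]), 'tcp_pos': array([ 0.17495716, -0.59923766,  0.23030833]), 'tool_rot': array([ 9.89947566e-01,  1.41430342e-01,  4.11253666e-05, -1.12843554e-03]), 'force': array([-0.27441511,  0.4186375 ,  0.03583086]), 'ft_torque': array([0.01252762, 0.005291  , 0.01440142]), 'gripper_force': 0.0, 'finger_gap': 1.0041298291626863}
scene [ 1.15  -0.558  1.129] [-0.52  0.34 -0.79]
mill [([329.0, 175.0, 169.0, 169.0], 0.81)]
flap [([330.0, 210.0, 104.0, 85.0], 0.84)]
flap_grip []
stay [([407.0, 176.0, 55.0, 27.0], 0.69)]
stay_knob [([409.0, 175.0, 51.0, 35.0], 0.89)]
die_mid [([409.0, 176.0, 52.0, 28.0], 0.46)]
collar_mid [([246.0, 314.0, 58.0, 52.0], 0.41)]
bat_top [([244.0, 314.0, 58.0, 53.0], 0.97), ([217.0, 213.0, 48.0, 44.0], 0.7), ([310.0, 348.0, 59.0, 55.0], 0.59), ([188.0, 365.0, 60.0, 58.0], 0.58)]
side [0.282 0.491 0.941] [ 0.23 -0.59 -0.77]
mill [([124.0, 250.0, 213.0, 155.0], 0.97)]
flap [([220.0, 267.0, 116.0, 105.0], 0.95), ([208.0, 357.0, 76.0, 48.0], 0.19)]
flap_grip [([221.0, 266.0, 117.0, 102.0], 0.63)]
stay [([209.0, 358.0, 79.0, 49.0], 0.79), ([123.0, 253.0, 216.0, 148.0], 0.75)]
stay_knob [([211.0, 358.0, 73.0, 50.0], 0.62)]
die_mid []
collar_mid [([220.0, 263.0, 114.0, 109.0], 0.47)]
bat_top [([225.0, 193.0, 53.0, 40.0], 0.95), ([294.0, 191.0, 52.0, 40.0], 0.91), ([306.0, 146.0, 46.0, 37.0], 0.85), ([406.0, 250.0, 38.0, 45.0], 0.78)]
```

Run:
```python
import cv2
a=cv2.imread("pics/scene0.png")[150:450,150:550];cv2.imwrite("pics/a.png",cv2.resize(a,(800,600),interpolation=2))
a=cv2.imread("pics/side0.png")[130:430,100:500];cv2.imwrite("pics/b.png",cv2.resize(a,(800,600),interpolation=2))
```

```text
(no output)
```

View pics/a.png

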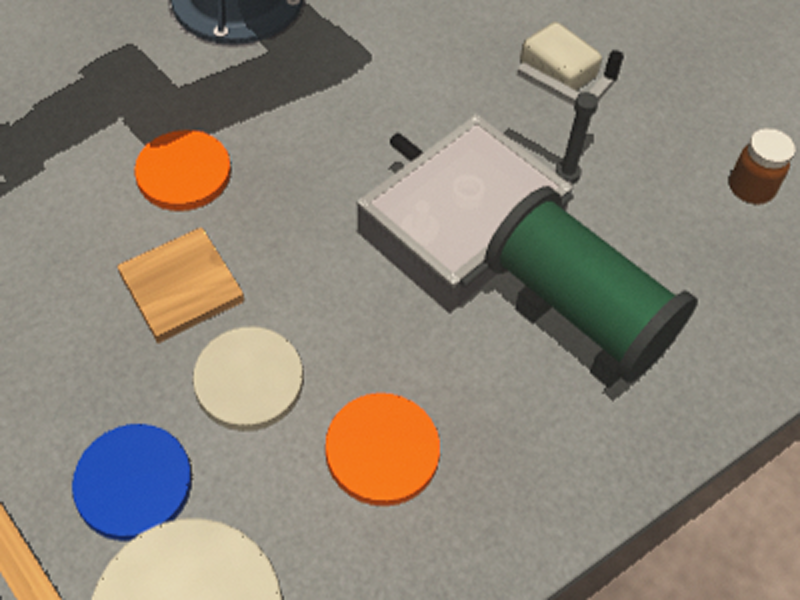

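View pics/b.png

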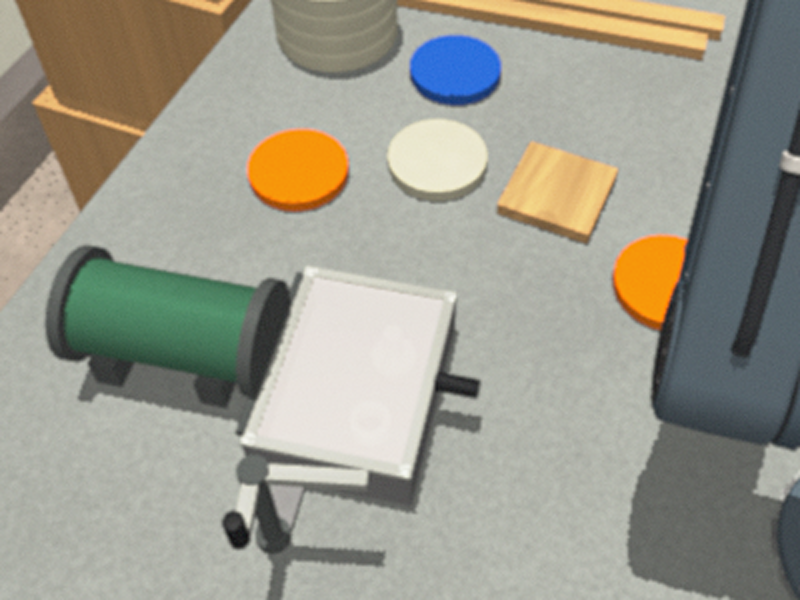

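The views agree. The flap's corners, handle and stay show in both, and the stay is nearly folded. The cream bat is at about scene (274,335) and side (318,208), with the board beside it. The blue and orange discs are decoys. Next I fit the mill pose from these pixels.

Run:
```python
from h import *
from scipy.optimize import least_squares
S={n:manip.snapshot(n) for n in("scene","side")}
off={"scene":(150,150),"side":(100,130)}
X=np.array
L=[]
def add(n,u,v,p): L.append((n,X([u/2+off[n][0],v/2+off[n][1]]),X(p)/1000))
z=67
for p,a,b in [((85,-110),(453,278),(310,270)),((-85,-110),(360,203),(455,293)),((-85,110),(477,118),(408,472)),((85,110),(570,187),(245,440))]:
    add("scene",*a,(*p,z));add("side",*b,(*p,z))
add("scene",396,140,(-131,0,64));add("side",478,386,(-131,0,64))
add("scene",587,99,(40,170,150));add("side",252,466,(40,170,150))
def w(v,p): c,s=np.cos(v[2]),np.sin(v[2]);return X([v[0]+c*p[0]-s*p[1],v[1]+s*p[0]+c*p[1],p[2]])
f=lambda v:np.concatenate([P(S[n],w(v,p))-u for n,u,p in L])
r=least_squares(f,[.5,.1,0],loss="soft_l1");v=r.x
print(v,np.round(f(v).reshape(-1,2),1).tolist())
# knob
def tri(a,b):
    g=lambda x:np.r_[P(S["scene"],x)-a,P(S["side"],x)-b]
    r=least_squares(g,[.6,.1,.1]);return r.x.round(4),r.fun.round(1)
k,e=tri(X([614,57])/2+150,X([232,518])/2+[100,130]);print("knobtop",k,e)
print("handle",w(v,X([-.111,0,.064])),"pivot",w(v,X([.04,.17,.15])))
c,s=np.cos(v[2]),np.sin(v[2]);pv=w(v,X([.04,.17,.15]));d=k-pv;print("stay ang",np.arctan2(d[1],d[0])-v[2]-np.pi/2,np.hypot(*d[:2]))
for n,box in(("scene",(244,314,58,53)),("side",None)):
    s=S[n]
    for d in manip.silhouettes(s,"bat_top"):
        m=d["pixels"];vs,us=np.nonzero(m);col=s["img"][m].mean(0)
        cs=[ray(s,(a,b),.02) for a,b in zip(us,vs)]
        print(n,d["conf"],col.round(),us.mean().round(1),vs.mean().round(1),np.mean(cs,0).round(4),(np.ptp(cs,0)).round(3))
print("die?",ray(S["side"],X([394,352])/2+[100,130],.04),ray(S["scene"],X([420,222])/2+150,.04))
print("collar?",ray(S["side"],X([371,420])/2+[100,130],.02),ray(S["scene"],X([468,188])/2+150,.02))
print("block",ray(S["scene"],(430,176),.05))
```

```text
[0.55247876 0.02327512 0.15532014] [[-0.3, 4.4], [-1.6, -2.1], [-2.1, 0.0], [0.4, -0.2], [-1.0, -0.8], [0.7, 2.1], [0.8, 1.2], [-2.3, 0.6], [-1.5, 0.1], [0.1, 1.1], [-0.4, 2.1], [-0.1, 1.2]]
knobtop [0.5471 0.2539 0.1852] [ 0.6  0.1  0.4 -0.1]
handle [0.44281497 0.00610382 0.064     ] pivot [0.56569885 0.19741652 0.15      ]
stay ang 0.16277754941264022 0.05946680060422547
scene 0.96 [227. 105.  22.] 240.8 235.1 [ 0.2791 -0.2445  0.02  ] [0.135 0.128 0.   ]
scene 0.8 [ 38.  80. 179.] 215.5 390.3 [ 0.6383 -0.4978  0.02  ] [0.13  0.126 0.   ]
scene 0.79 [238. 115.  29.] 340.9 374.3 [ 0.7592 -0.2461  0.02  ] [0.133 0.131 0.   ]
scene 0.73 [105. 102.  94.] 437.7 192.3 [0.4513 0.3093 0.02  ] [0.13  0.154 0.   ]
scene 0.62 [205. 192. 161.] 273.9 339.5 [ 0.6013 -0.328   0.02  ] [0.133 0.13  0.   ]
side 0.97 [236. 141.  14.] 248.8 214.9 [ 0.7521 -0.2371  0.02  ] [0.134 0.137 0.   ]
side 0.79 [ 48. 106. 204.] 327.5 164.9 [ 0.6317 -0.4883  0.02  ] [0.135 0.14  0.   ]
side 0.6 [222. 218. 194.] 318.5 209.9 [ 0.5926 -0.3184  0.02  ] [0.129 0.141 0.   ]
side 0.56 [239. 143.  14.] 424.0 268.1 [ 0.2958 -0.2347  0.02  ] [0.073 0.141 0.   ]
die? [ 0.52631171 -0.01909307  0.04      ] [ 0.53920362 -0.03503615  0.04      ]
collar? [0.52186744 0.05520373 0.02      ] [0.51759909 0.06162099 0.02      ]
block [0.40864302 0.31036339 0.05      ]
```

>>> servo_tool(
  commands=[0, 0, 0, 0, 0, 0.01025, 1, 0, 0, 0, 0, 0, 0.01025, 1, 0.0383, -0.0614, 0, 0, 0, 0, 1, 0.0383, -0.0614, 0, 0, 0, 0, 1, 0.0383, -0.0614, 0, 0, 0, 0, 1, 0.0383, -0.0614, 0, 0, 0, 0, 1, 0.0383, -0.0614, 0, 0, 0, 0, 1, 0.0383, -0.0614, 0, 0, 0, 0, 1, 0.0383, -0.0614, 0, 0, 0, 0, 1, 0.0383, -0.0614, 0, 0, 0, 0, 1, 0.0383, -0.0614, 0, 0, 0, 0, 1, 0.0383, -0.0614, 0, 0, 0, 0, 1],
  force=40,
)

```text
t: 2.1
tcp_pos: [0.3172, -0.2656, 0.2316]
tool_rot: [0.997, 0.077, 0.0, 0.0]
force: [0.4, -0.1, 0.4]
finger_gap: 1.002
gripper_force: 0.0
```

>>> servo_tool(
  commands=[0.0383, -0.0614, 0, 0, 0, 0, 0.5, 0.0383, -0.0614, 0, 0, 0, 0, 0.5, 0.0383, -0.0614, 0, 0, 0, 0, 0.2, 0.0383, -0.0614, 0, 0, 0, 0, 0.2, 0.0383, -0.0614, 0, 0, 0, 0, 0.2, 0.0383, -0.0614, 0, 0, 0, 0, 0.2, 0.0383, -0.0614, 0, 0, 0, 0, 0.2, 0.0383, -0.0614, 0, 0, 0, 0, 0.2, 0, 0, 0, 0, 0, 0, 0.2],
)

```text
t: 2.85
tcp_pos: [0.4321, 0.0041, 0.2318]
tool_rot: [0.997, 0.081, 0.001, -0.001]
force: [0.7, -0.4, -0.2]
finger_gap: 0.599
gripper_force: 0.0
```

```bash
cat >> h.py <<'E'
from scipy.spatial.transform import Rotation as R
def st():
    s=manip.sense();M=R.from_quat(s["tool_rot"]).as_matrix();print("t",round(s["t"],2),"tcp",s["tcp_pos"].round(4),"yaw",np.arctan2(M[1,0],M[0,0]).round(4),"z",M[:,2].round(3),"F",s["force"].round(1),"gap",round(s["finger_gap"],2),round(s["gripper_force"],1),"q",s["q"].round(2));return s,M
def to(p): # shares of tool-frame shift to world TCP target
    s,M=st();print("shares",(M.T@(np.asarray(p)-s["tcp_pos"])/.5).round(4))
E
python3 - <<'E'
from h import *
s=manip.snapshot("wrist");save(s,"w1.png");st();print(P(s,(0.4428,0.0061,.064)),P(s,(.462,.009,.064)),P(s,(.423,.003,.064)))
for q in("flap_grip","flap","die_mid","collar_mid"):print(q,[(np.round(d["box"]).tolist(),round(d["conf"],2)) for d in manip.look_for(s,q)[:3]])
E
```

```text
t 2.9 tcp [0.4311 0.0019 0.2315] yaw 0.1615 z [ 0.001  0.    -1.   ] F [-0.9 -0.1  0.3] gap 0.6 0.0 q [-0.26  0.27  1.9   0.    0.98  1.15]
[324.23163377 206.00767952] [324.55026566 180.03474584] [324.05506774 231.94031855]
flap_grip [([151.0, 0.0, 337.0, 238.0], 0.56)]
flap [([152.0, 1.0, 338.0, 233.0], 0.75), ([0.0, 0.0, 49.0, 140.0], 0.57)]
die_mid []
collar_mid []
```

View pics/w1.png

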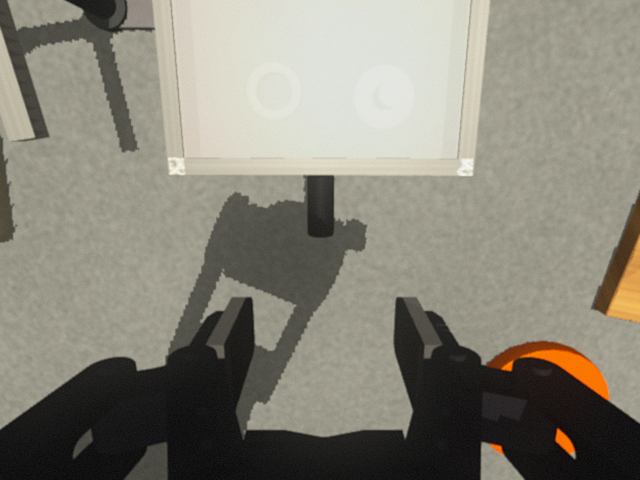

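Handle in the wrist view: columns 307–333, rows 176–237. Flap front corners: about (168,176) and (474,176). Die and collar show dimly at (384,97) and (273,90).

Run:
```python
from h import *
s=manip.snapshot("wrist")
g=cv2.cvtColor(s["img"],7);row=g[205];print(np.where(row[290:350]<70)[0][[0,-1]]+290)
a,b=ray(s,(168,175),.067),ray(s,(474,175),.067);d=a-b;print(a,b,np.linalg.norm(d),"yaw",np.arctan2(-d[0],d[1]))
t=ray(s,(320,237),.064);m=ray(s,(320,206),.064);print("tip",t,"mid",m,"edge",ray(s,(320,175),.064))
print("die",ray(s,(384,97),.016),"collar",ray(s,(273,90),.028))
```

```text
[299 325]
[0.44592997 0.11578421 0.067     ] [ 0.48002047 -0.10441848  0.067     ] 0.22282591182340825 yaw 0.15359482660716764
tip [ 0.41598729 -0.0007025   0.064     ] mid [0.4397312 0.0029159 0.064    ] edge [0.46254011 0.00639182 0.064     ]
die [ 0.52723568 -0.03573574  0.016     ] collar [0.5180109  0.05217174 0.028     ]
```

Run:
```python
from h import *
s=manip.snapshot("wrist");st()
g=cv2.cvtColor(s["img"],7)
for r in(190,205,215):print(r,np.where(g[r,280:360]<70)[0][[0,-1]]+280)
x=np.where(g[205,280:360]<70)[0][[0,-1]].mean()+280.5
col=g[:,int(x)];k=np.where(col[150:260]<70)[0]+150;print(k.min(),k.max())
for v in(k.min(),k.max()+1):print(ray(s,(x,v),.064))
sh=x-320.5
a,b=ray(s,(168+sh,k.min()),.067),ray(s,(474+sh,k.min()),.067);print(a,b,(a+b)/2)
```

```text
t 3.2 tcp [ 0.43   -0.0021  0.2313] yaw 0.1524 z [-0. -0. -1.] F [ 0.1 -0.   0.2] gap 0.6 0.0 q [-0.27  0.27  1.9  -0.    0.98  1.15]
190 [299 324]
205 [299 324]
215 [299 325]
171 233
[0.46453967 0.0123878  0.064     ]
[0.41740609 0.0054895  0.064     ]
[0.44798145 0.1218195  0.067     ] [ 0.48181611 -0.0978557   0.067     ] [0.46489878 0.0119819  0.067     ]
```

>>> servo_tool(
  commands=[0.0057, -0.0063, 0.06, 0, 0, 0, 0.2, 0.0057, -0.0063, 0.06, 0, 0, 0, 0.2, 0.0056, -0.0064, 0.06, 0, 0, 0, 0.2, 0, 0, 0.06, 0, 0, 0, 0.2, 0, 0, 0.06, 0, 0, 0, 0.2, 0, 0, 0.0466, 0, 0, 0, 0.2, 0, 0, 0.02, 0, 0, 0, 0.2, 0, 0, 0, 0, 0, 0, -1, 0, 0, 0, 0, 0, 0, -1, 0, 0, 0, 0, 0, 0, -1, 0, 0, 0, 0, 0, 0, -1, 0, 0, 0, 0, 0, 0, -1],
  force=30,
)

```text
t: 4.2
tcp_pos: [0.4377, 0.0081, 0.0491]
tool_rot: [0.997, 0.078, 0.001, 0.001]
force: [-1.3, -10.1, -2.3]
finger_gap: 0.221
gripper_force: 31.0
```

Run:
```python
from h import *
st()
# arc: grip radius r, start angle 0
r=.2;n=24
th=np.linspace(0,1.4,n+1);p=np.c_[-r*np.cos(th),r*np.sin(th)]
d=np.diff(p,axis=0)/.5
print(np.c_[d[:,0],-d[:,1]].round(4).tolist())
```

```text
t 4.2 tcp [0.4377 0.0081 0.0491] yaw 0.1555 z [ 0.001 -0.002 -1.   ] F [ -1.3 -10.1  -2.3] gap 0.22 31.0 q [-0.24  0.64  2.04 -0.    0.46  1.18]
[[0.0007, -0.0233], [0.002, -0.0232], [0.0034, -0.0231], [0.0047, -0.0228], [0.0061, -0.0225], [0.0074, -0.0221], [0.0086, -0.0217], [0.0099, -0.0211], [0.0111, -0.0205], [0.0123, -0.0198], [0.0134, -0.0191], [0.0145, -0.0183], [0.0155, -0.0174], [0.0165, -0.0165], [0.0175, -0.0155], [0.0183, -0.0144], [0.0191, -0.0133], [0.0199, -0.0122], [0.0206, -0.011], [0.0212, -0.0098], [0.0217, -0.0085], [0.0222, -0.0073], [0.0226, -0.006], [0.0229, -0.0046]]
```

>>> servo_tool(
  commands=[0.0007, 0.001, -0.0233, 0, 0, 0, -1, 0.002, 0.001, -0.0232, 0, 0, 0, -1, 0.0034, 0, -0.0231, 0, 0, 0, -1, 0.0047, 0, -0.0228, 0, 0, 0, -1, 0.0061, 0, -0.0225, 0, 0, 0, -1, 0.0074, 0, -0.0221, 0, 0, 0, -1],
)

```text
t: 4.7
tcp_pos: [0.4509, 0.01, 0.1185]
tool_rot: [0.997, 0.077, 0.002, 0.001]
force: [2.7, -1.5, -4.5]
finger_gap: 0.219
gripper_force: 31.0
```

Run:
```python
from h import *
st()
s=manip.snapshot("side");print([(d["box"],d["conf"]) for d in manip.look_for(s,"flap")])
```

```text
t 4.7 tcp [0.4509 0.01   0.1185] yaw 0.1546 z [ 0.005 -0.001 -1.   ] F [ 2.7 -1.5 -4.5] gap 0.22 31.0 q [-0.23  0.49  1.97 -0.    0.67  1.19]
[([223.7, 261.3, 109.9, 96.1], 0.89)]
```

Forces are small and the flap is rising, so I continue.

>>> servo_tool(
  commands=[0.0086, 0, -0.0217, 0, 0, 0, -1, 0.0099, 0, -0.0211, 0, 0, 0, -1, 0.0111, 0, -0.0205, 0, 0, 0, -1, 0.0123, 0, -0.0198, 0, 0, 0, -1, 0.0134, 0, -0.0191, 0, 0, 0, -1, 0.0145, 0, -0.0183, 0, 0, 0, -1, 0.0155, 0, -0.0174, 0, 0, 0, -1, 0.0165, 0, -0.0165, 0, 0, 0, -1, 0.0175, 0, -0.0155, 0, 0, 0, -1, 0.0183, 0, -0.0144, 0, 0, 0, -1],
)

```text
t: 5.63
tcp_pos: [0.5169, 0.0206, 0.2084]
tool_rot: [0.997, 0.078, -0.001, 0.001]
force: [1.6, -3.1, -6.7]
finger_gap: 0.218
gripper_force: 31.5
```

>>> servo_tool(
  commands=[0.0191, 0, -0.0133, 0, 0, 0, -1, 0.0199, 0, -0.0122, 0, 0, 0, -1, 0.0206, 0, -0.011, 0, 0, 0, -1, 0.0212, 0, -0.0098, 0, 0, 0, -1, 0.0217, 0, -0.0085, 0, 0, 0, -1, 0.0222, 0, -0.0073, 0, 0, 0, -1],
)

```text
t: 6.13
tcp_pos: [0.5773, 0.0302, 0.2391]
tool_rot: [0.997, 0.077, -0.002, 0.001]
force: [-1.7, -3.0, -2.0]
finger_gap: 0.22
gripper_force: 30.3
```

Run:
```python
from h import *
s,M=st()
p=s["tcp_pos"]+[0,0,.019]-np.r_[.6327,.0382,.064];x=p@[.988,.153,0];print("angle",np.arctan2(p[2],-x),np.hypot(x,p[2]))
```

```text
t 6.13 tcp [0.5773 0.0302 0.2391] yaw 0.1549 z [-0.004 -0.001 -1.   ] F [-1.7 -3.  -2. ] gap 0.22 30.3 q [-0.14  0.46  1.54 -0.    1.15  1.28]
angle 1.2900140300165155 0.2020417933455861
```

>>> servo_tool(
  commands=[0.0226, 0, -0.006, 0, 0, 0, -1, 0.0229, 0, -0.0046, 0, 0, 0, -1, 0.01, 0, -0.001, 0, 0, 0, -1, 0, 0, 0, 0, 0, 0, -1, 0, 0, 0, 0, 0, 0, -1],
)

```text
t: 6.55
tcp_pos: [0.606, 0.0347, 0.2454]
tool_rot: [0.997, 0.077, -0.0, 0.0]
force: [-0.1, -2.5, -0.2]
finger_gap: 0.222
gripper_force: 29.2
```

Run:
```python
from h import *
s,M=st()
p=s["tcp_pos"]+[0,0,.019]-np.r_[.6327,.0382,.064];x=p@[.988,.153,0];print("angle",np.arctan2(p[2],-x),np.hypot(x,p[2]))
```

```text
t 6.55 tcp [0.606  0.0347 0.2454] yaw 0.1547 z [-0.    -0.001 -1.   ] F [-0.1 -2.5 -0.2] gap 0.22 29.2 q [-0.13  0.49  1.46 -0.    1.19  1.29]
angle 1.4371871636436189 0.2022485968575591
```

>>> servo_tool(
  commands=[0.006, 0, -0.0005, 0, 0, 0, -1, 0.006, 0, -0.0005, 0, 0, 0, -1, 0, 0, 0, 0, 0, 0, -1, 0, 0, 0, 0, 0, 0, -1],
)

```text
t: 6.88
tcp_pos: [0.6116, 0.0357, 0.2461]
tool_rot: [0.997, 0.077, -0.001, 0.001]
force: [-2.2, -5.2, 2.6]
finger_gap: 0.222
gripper_force: 29.6
```

Run:
```python
from h import *
s,M=st()
```

```text
t 6.88 tcp [0.6116 0.0357 0.2461] yaw 0.155 z [-0.001 -0.001 -1.   ] F [-2.2 -5.2  2.6] gap 0.22 29.6 q [-0.12  0.5   1.45 -0.    1.2   1.29]
```

>>> servo_tool(
  commands=[0.008, 0, 0, 0, 0, 0, -1, 0.008, 0, 0, 0, 0, 0, -1, 0, 0, 0, 0, 0, 0, -1],
)

```text
t: 7.13
tcp_pos: [0.6118, 0.0358, 0.2458]
tool_rot: [0.997, 0.078, -0.011, 0.001]
force: [-20.0, -8.5, 12.8]
finger_gap: 0.22
gripper_force: 29.9
```

Run:
```python
from h import *
s,M=st()
a=manip.snapshot("scene");b=manip.snapshot("side")
cv2.imwrite("pics/c.png",np.hstack([cv2.resize(a["img"][130:330,300:500],(400,400)),cv2.resize(b["img"][200:400,180:380],(400,400))])[:,:,::-1])
```

```text
t 7.13 tcp [0.6118 0.0358 0.2458] yaw 0.1561 z [-0.021 -0.004 -1.   ] F [-20.   -8.5  12.8] gap 0.22 29.9 q [-0.12  0.5   1.43 -0.01  1.23  1.3 ]
```

View pics/c.png

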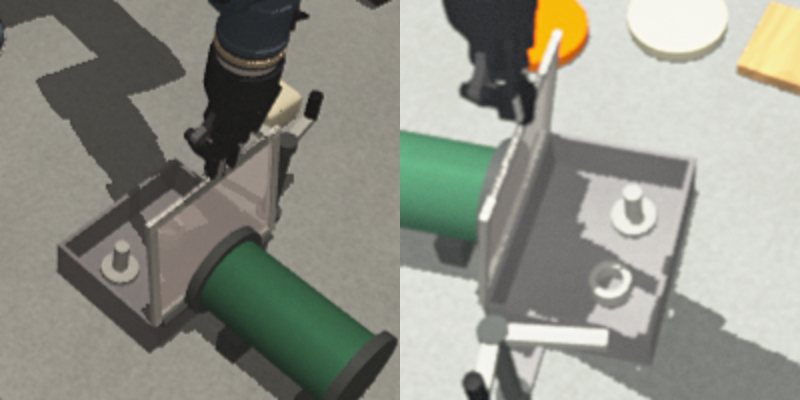

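Clear hits its top stop (force rising to 20 N, flap nearly upright). Die and collar are both in the box. I relax the push, release, rise and go over the knob.

>>> servo_tool(
  commands=[-0.014, 0, 0, 0, 0, 0, -1, 0, 0, 0, 0, 0, 0, 0.2, 0, 0, 0, 0, 0, 0, 0.2, 0, 0, 0, 0, 0, 0, 0.2, 0, 0, -0.03, 0, 0, 0, 0.2, 0, 0, -0.05, 0, 0, 0, 0.2, 0, 0, -0.05, 0, 0, 0, 0.2],
)

```text
t: 7.82
tcp_pos: [0.6136, 0.0372, 0.3107]
tool_rot: [0.997, 0.078, -0.001, -0.001]
force: [0.0, 0.4, 0.1]
finger_gap: 0.6
gripper_force: 0.0
```

Run:
```python
from h import *
st();s=manip.snapshot("side");cv2.imwrite("pics/d.png",cv2.resize(s["img"][200:400,180:380],(400,400))[:,:,::-1])
```

```text
t 7.82 tcp [0.6136 0.0372 0.3107] yaw 0.1554 z [-0.001  0.001 -1.   ] F [0.  0.4 0.1] gap 0.6 0.0 q [-0.12  0.44  1.36  0.    1.35  1.29]
```

View pics/d.png

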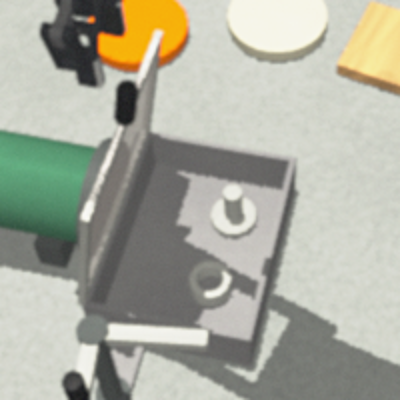

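The flap stays up on its own. The knob is at about (75,385) in this crop, and the stay is still folded. I move over the knob.

>>> servo_tool(
  commands=[0, 0, 0, 0, 0, 0.0187, 0.2, 0, 0, 0, 0, 0, 0.0187, 0.2, 0, 0, 0, 0, 0, 0.0187, 0.2, 0, 0, 0, 0, 0, 0.0187, 0.2, 0, 0, 0, 0, 0, 0.0187, 0.2, 0, 0, 0, 0, 0, 0.0187, 0.2],
)

```text
t: 8.37
tcp_pos: [0.6142, 0.0371, 0.3109]
tool_rot: [0.962, -0.274, 0.001, -0.001]
force: [0.6, 0.3, 0.2]
finger_gap: 0.601
gripper_force: 0.0
```

>>> servo_tool(
  commands=[-0.0425, -0.0375, 0, 0, 0, 0, 0.2, -0.0425, -0.0375, 0, 0, 0, 0, 0.2, -0.0425, -0.0375, 0, 0, 0, 0, 0.2, -0.0425, -0.0375, 0, 0, 0, 0, 0.2, -0.0425, -0.0375, 0, 0, 0, 0, 0.2, -0.0425, -0.0375, 0, 0, 0, 0, 0.2, -0.0425, -0.0375, 0, 0, 0, 0, 0.2, -0.0425, -0.0375, 0, 0, 0, 0, 0.2, 0, 0, 0.02, 0, 0, 0, 0.2, 0, 0, 0, 0, 0, 0, 0.2, 0, 0, 0, 0, 0, 0, 0.2, 0, 0, 0, 0, 0, 0, 0.2],
)

```text
t: 9.37
tcp_pos: [0.5474, 0.2526, 0.3009]
tool_rot: [0.962, -0.272, 0.0, 0.0]
force: [0.5, -0.2, -0.3]
finger_gap: 0.601
gripper_force: 0.0
```

Run:
```python
from h import *
st();s=manip.snapshot("wrist");save(s,"w2.png");print(P(s,(.547,.254,.186)),P(s,(.5657,.1974,.15)))
for q in("stay_knob","stay"):print(q,[(np.round(d["box"]).tolist(),round(d["conf"],2)) for d in manip.look_for(s,q)[:3]])
```

```text
t 9.37 tcp [0.5474 0.2526 0.3009] yaw -0.5507 z [ 0. -0. -1.] F [ 0.5 -0.2 -0.3] gap 0.6 0.0 q [ 0.25  0.43  1.41 -0.    1.31  2.37]
[321.60838537 238.67779533] [377.42413063 161.61541069]
stay_knob [([304.0, 148.0, 176.0, 117.0], 0.64)]
stay [([306.0, 148.0, 176.0, 115.0], 0.67)]
```

View pics/w2.png

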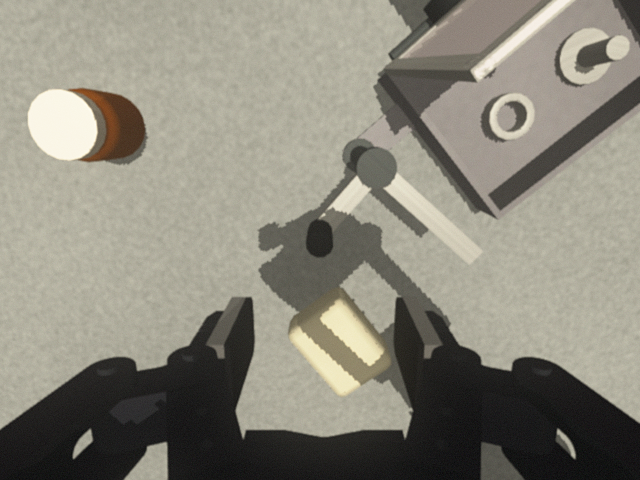

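Knob shows at columns 306–333, rows 219–257, with the pivot at (376,167), close to prediction. The sponge block below is on the table, lower than the stay.

Run:
```python
from h import *
from scipy.optimize import least_squares
s=manip.snapshot("wrist");g=cv2.cvtColor(s["img"],7)
m=(g<45).astype(np.uint8);n,l,stt,c=cv2.connectedComponentsWithStats(m[190:280,280:360]);i=l[45,40];x,y,w,h,A=stt[i];bb=np.r_[x+280,y+190,x+280+w,y+190+h];print(bb,A)
a=np.linspace(0,6.28,40)
def box(p):
    q=np.array([P(s,(p[0]+.009*np.cos(t),p[1]+.009*np.sin(t),z)) for t in a for z in(.15,.186)]);return np.r_[q.min(0),q.max(0)]
r=least_squares(lambda p:box(p)-bb,[.547,.254],diff_step=1e-3);print(r.x,r.fun.round(1))
k=r.x
pv=ray(s,(376.5,167),.150);print("pivot",pv)
for pvt in(pv[:2],np.r_[.5657,.1974]):
    d=k-pvt;print(np.hypot(*d),np.arctan2(d[1],d[0])-np.pi/2-.155)
to((k[0],k[1],.153))
```

```text
[307 221 332 257] 700
[0.54423732 0.25710329] [-1.6 -1.5  1.6  1.4]
pivot [0.56294273 0.19942448 0.15      ]
0.06063610502345332 0.15860137849486636
0.0634439047550244 0.1901032163629173
t 9.57 tcp [0.5474 0.2523 0.3013] yaw -0.5515 z [ 0.001  0.    -1.   ] F [-0.2 -0.4  0.6] gap 0.6 0.0 q [0.25 0.43 1.41 0.   1.31 2.37]
shares [-0.0106 -0.0047  0.2966]
```

>>> servo_tool(
  commands=[-0.005, -0.002, 0.055, 0, 0, 0, 0.2, -0.005, -0.002, 0.055, 0, 0, 0, 0.2, 0, 0, 0.055, 0, 0, 0, 0.2, 0, 0, 0.055, 0, 0, 0, 0.2, 0, 0, 0.05, 0, 0, 0, 0.2, 0, 0, 0.025, 0, 0, 0, 0.2, 0, 0, 0, 0, 0, 0, 0.2, 0, 0, 0, 0, 0, 0, -1, 0, 0, 0, 0, 0, 0, -1, 0, 0, 0, 0, 0, 0, -1, 0, 0, 0, 0, 0, 0, -1],
  force=20,
)

```text
t: 10.48
tcp_pos: [0.5449, 0.2577, 0.1552]
tool_rot: [0.962, -0.272, 0.002, -0.001]
force: [1.9, -1.0, 0.9]
finger_gap: 0.201
gripper_force: 21.7
```

Run:
```python
from h import *
s,M=st()
pv=np.r_[.563,.1995];d=s["tcp_pos"][:2]-pv;a0=np.arctan2(d[1],d[0]);print(np.hypot(*d),a0)
n=14;th=np.linspace(np.pi/2+.155+.16,np.pi/2+.155+1.57,n+1)
p=np.c_[np.cos(th),np.sin(th)]*.060
D=np.diff(p,axis=0)/.5;c,sn=np.cos(-.5515),np.sin(-.5515)
print(np.c_[D@[c,sn],D@[sn,-c]].round(4).tolist())
```

```text
t 10.48 tcp [0.5449 0.2577 0.1552] yaw -0.55 z [ 0.004  0.001 -1.   ] F [ 1.9 -1.   0.9] gap 0.2 21.7 q [ 0.26  0.59  1.56 -0.    0.98  2.38]
0.0609244037409416 1.8725212993283153
[[-0.0073, 0.0096], [-0.0063, 0.0103], [-0.0053, 0.0109], [-0.0042, 0.0113], [-0.003, 0.0117], [-0.0018, 0.0119], [-0.0006, 0.0121], [0.0006, 0.0121], [0.0018, 0.0119], [0.003, 0.0117], [0.0042, 0.0113], [0.0053, 0.0109], [0.0064, 0.0103], [0.0074, 0.0096]]
```

>>> servo_tool(
  commands=[-0.0073, 0.0096, 0, 0, 0, 0, -1, -0.0063, 0.0103, 0, 0, 0, 0, -1, -0.0053, 0.0109, 0, 0, 0, 0, -1, -0.0042, 0.0113, 0, 0, 0, 0, -1, -0.003, 0.0117, 0, 0, 0, 0, -1, -0.0018, 0.0119, 0, 0, 0, 0, -1, -0.0006, 0.0121, 0, 0, 0, 0, -1],
)

```text
t: 11.07
tcp_pos: [0.5099, 0.2349, 0.155]
tool_rot: [0.962, -0.271, -0.001, -0.003]
force: [-1.1, 9.5, 3.4]
finger_gap: 0.207
gripper_force: 22.3
```

>>> servo_tool(
  commands=[0.0006, 0.0121, 0, 0, 0, 0, -1, 0.0018, 0.0119, 0, 0, 0, 0, -1, 0.003, 0.0117, 0, 0, 0, 0, -1, 0.0042, 0.0113, 0, 0, 0, 0, -1, 0.0053, 0.0109, 0, 0, 0, 0, -1, 0.0064, 0.0103, 0, 0, 0, 0, -1, 0, 0, 0, 0, 0, 0, -1],
)

```text
t: 11.65
tcp_pos: [0.5021, 0.1976, 0.1546]
tool_rot: [0.962, -0.272, 0.0, -0.001]
force: [-1.8, 2.0, 2.8]
finger_gap: 0.205
gripper_force: 22.3
```

Run:
```python
from h import *
s,M=st()
d=s["tcp_pos"][:2]-np.r_[.563,.1995];print(np.hypot(*d),np.arctan2(d[1],d[0])%6.283-np.pi/2-.155)
```

```text
t 11.65 tcp [0.5021 0.1976 0.1546] yaw -0.5502 z [ 0.001  0.002 -1.   ] F [-1.8  2.   2.8] gap 0.21 22.3 q [0.17 0.52 1.72 0.   0.9  2.29]
0.06097760400667215 1.4462595776710747
```

>>> servo_tool(
  commands=[0.0074, 0.0096, 0, 0, 0, 0, -1, 0.004, 0.005, 0, 0, 0, 0, -1, 0.004, 0.004, 0, 0, 0, 0, -1, 0, 0, 0, 0, 0, 0, -1, 0, 0, 0, 0, 0, 0, -1],
)

```text
t: 12.07
tcp_pos: [0.5033, 0.1911, 0.1546]
tool_rot: [0.962, -0.273, -0.001, -0.005]
force: [-3.2, 21.0, 4.0]
finger_gap: 0.202
gripper_force: 23.0
```

Run:
```python
from h import *
s,M=st()
d=s["tcp_pos"][:2]-np.r_[.563,.1995];print(np.hypot(*d),np.arctan2(d[1],d[0])%6.283-np.pi/2-.155)
s=manip.snapshot("side");cv2.imwrite("pics/e.png",cv2.resize(s["img"][200:400,180:380],(400,400))[:,:,::-1])
```

```text
t 12.07 tcp [0.5033 0.1911 0.1546] yaw -0.5526 z [ 0.001  0.011 -1.   ] F [-3.2 21.   4. ] gap 0.2 23.0 q [0.15 0.52 1.73 0.01 0.89 2.26]
0.06033519095534866 1.5556713367258015
```

View pics/e.png

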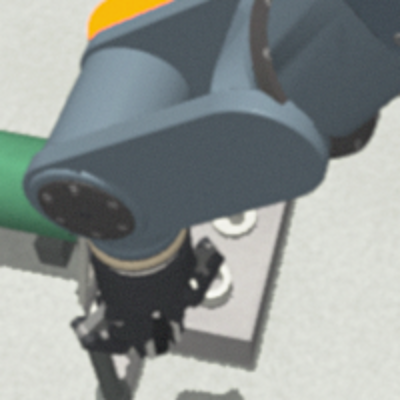

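The picture shows the arm hiding the stay, but the 21 N reaction at 1.556 rad means the stop is reached. I relax, release and lift.

>>> servo_tool(
  commands=[-0.005, -0.006, 0, 0, 0, 0, -1, 0, 0, 0, 0, 0, 0, 0, 0, 0, 0, 0, 0, 0, 0, 0, 0, 0, 0, 0, 0, 0, 0, 0, -0.05, 0, 0, 0, 0, 0, 0, -0.07, 0, 0, 0, 0, 0, 0, -0.07, 0, 0, 0, 0, 0, 0, -0.06, 0, 0, 0, 0, -0.04, 0.04, 0, 0, 0, 0, 0, -0.04, 0.04, 0, 0, 0, 0, 0, -0.03, 0.03, 0, 0, 0, 0, 0, 0, 0, 0, 0, 0, 0, 0],
)

```text
t: 13.12
tcp_pos: [0.4226, 0.1695, 0.2781]
tool_rot: [0.962, -0.272, -0.003, 0.001]
force: [0.0, -0.2, -0.2]
finger_gap: 0.502
gripper_force: 0.0
```

Run:
```python
from h import *
st()
a=manip.snapshot("scene");b=manip.snapshot("side")
cv2.imwrite("pics/f.png",np.hstack([cv2.resize(a["img"][130:330,300:500],(400,400)),cv2.resize(b["img"][200:400,180:380],(400,400))])[:,:,::-1])
for n,s in(("sc",a),("si",b),("w",manip.snapshot("wrist"))):
  for q in("die_mid","collar_mid"):
    for d in manip.silhouettes(s,q)[:2]:
        print(n,q,round(d["conf"],2),np.round(d["box"]).tolist())
```

```text
t 13.12 tcp [0.4226 0.1695 0.2781] yaw -0.5508 z [-0.006 -0.001 -1.   ] F [ 0.  -0.2 -0.2] gap 0.5 0.0 q [ 0.14  0.24  1.78 -0.    1.13  2.26]
sc die_mid 0.74 [349.0, 253.0, 22.0, 20.0]
w die_mid 0.92 [429.0, 0.0, 45.0, 14.0]
w collar_mid 0.85 [349.0, 16.0, 53.0, 58.0]
```

View pics/f.png

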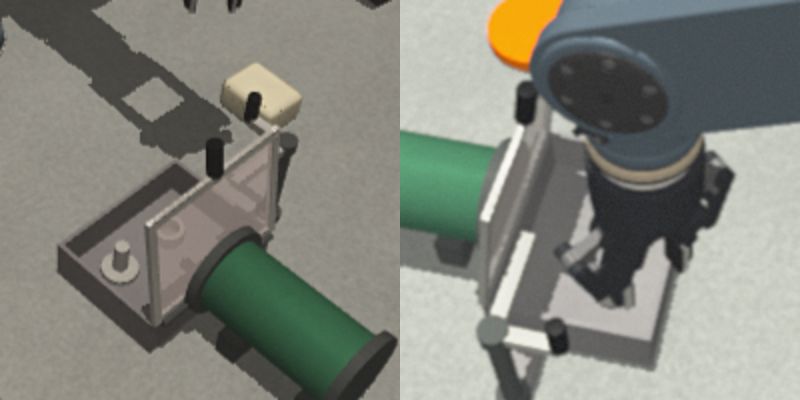

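Left: stay arm runs in under the flap, knob towards the robot. The right view agrees, so the stay is fully set. The die is at about (360,263) in the scene view.

Run:
```python
from h import *
a=manip.snapshot("scene");b=manip.snapshot("side")
p=ray(a,(360,264),.016);q=ray(b,(297.5,307),.016);print(p,q,ray(a,(361,251.5),.06),ray(b,(296.5,295),.06))
m=(p+q)/2;to((m[0]-.03,m[1],.24))
```

```text
[ 0.53361046 -0.02922507  0.016     ] [ 0.53078452 -0.0306919   0.016     ] [ 0.52745007 -0.02480259  0.06      ] [ 0.53257425 -0.03281144  0.06      ]
t 13.67 tcp [0.4282 0.1709 0.2783] yaw -0.55 z [-0. -0. -1.] F [ 0.5 -0.   0.5] gap 0.5 0.0 q [ 0.14  0.24  1.77 -0.    1.13  2.26]
shares [0.3362 0.2651 0.0766]
```

>>> servo_tool(
  commands=[0.042, 0.0331, 0.0096, 0, 0, 0, 0, 0.042, 0.0331, 0.0096, 0, 0, 0, 0, 0.042, 0.0331, 0.0096, 0, 0, 0, 0, 0.042, 0.0331, 0.0096, 0, 0, 0, 0, 0.042, 0.0331, 0.0096, 0, 0, 0, 0, 0.042, 0.0331, 0.0096, 0, 0, 0, 0, 0.042, 0.0331, 0.0096, 0, 0, 0, 0, 0.042, 0.0331, 0.0096, 0, 0, 0, 0, 0, 0, 0, 0, 0, 0, 0, 0, 0, 0, 0, 0, 0, 0, 0, 0, 0, 0, 0, 0, 0, 0, 0, 0, 0, 0, 0, 0],
)

```text
t: 14.67
tcp_pos: [0.5013, -0.0288, 0.2401]
tool_rot: [0.963, -0.271, -0.0, -0.0]
force: [-0.5, 0.2, -0.8]
finger_gap: 0.505
gripper_force: 0.0
```

Run:
```python
from h import *
st();s=manip.snapshot("wrist");save(s,"w3.png");print(P(s,(.5322,-.03,.06)),P(s,(.5322,-.03,.016)))
for d in manip.silhouettes(s,"die_mid"):print(d["conf"],np.round(d["box"]))
```

```text
t 14.67 tcp [ 0.5013 -0.0288  0.2401] yaw -0.549 z [-0.001  0.001 -1.   ] F [-0.5  0.2 -0.8] gap 0.5 0.0 q [-0.28  0.35  1.72  0.    1.07  1.84]
[303.61652516 181.5998098 ] [305.94084743 175.36018695]
0.65 [276. 150.  57.  56.]
```

View pics/w3.png

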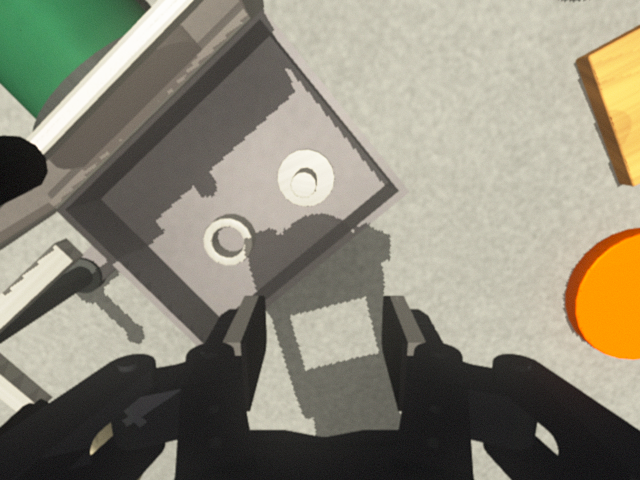

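Die disc is centred at (305,178) and its post top at (303,182), matching the stereo estimate. The collar is at (228,240). Before descending I check the wrist housing's clearance to the raised handle.

Run:
```python
from h import *
s=manip.snapshot("wrist");d=ray(s,(304.5,178),.016);d2=ray(s,(303.5,182),.06);print("die",d,d2)
b=manip.snapshot("side");a=manip.snapshot("scene");T=manip.sense()["tcp_pos"]
for z in(0,.1,.15,.2,.25,.3,.35,.4):print(z,((P(b,T+[0,0,z])-[180,140])*3).round(),((P(a,T+[0,0,z])-[260,30])*2).round())
print("handle",((P(b,(.61,.036,.287))-[180,140])*3).round(),((P(a,(.61,.036,.287))-[260,30])*2).round())
A=cv2.resize(a["img"][30:330,260:460],(400,600));B=cv2.resize(b["img"][140:340,180:313],(399,600))
cv2.imwrite("pics/g.png",np.hstack([A,B])[:,:,::-1])
to(((d+d2)[0]/2,(d+d2)[1]/2,.03))
```

```text
die [ 0.53118791 -0.02765575  0.016     ] [ 0.53222811 -0.02968509  0.06      ]
0 [384. 323.] [195. 335.]
0.1 [382. 211.] [200. 272.]
0.15 [381. 146.] [203. 237.]
0.2 [379.  75.] [206. 199.]
0.25 [378.  -4.] [210. 158.]
0.3 [376. -92.] [213. 114.]
0.35 [ 374. -190.] [217.  66.]
0.4 [ 371. -302.] [221.  15.]
handle [168. 301.] [305. 343.]
t 14.92 tcp [ 0.5017 -0.029   0.2404] yaw -0.5487 z [ 0. -0. -1.] F [ 0.  -0.7  0.3] gap 0.5 0.0 q [-0.28  0.35  1.72  0.    1.07  1.84]
shares [ 0.0507 -0.0319  0.4208]
```

View pics/g.png

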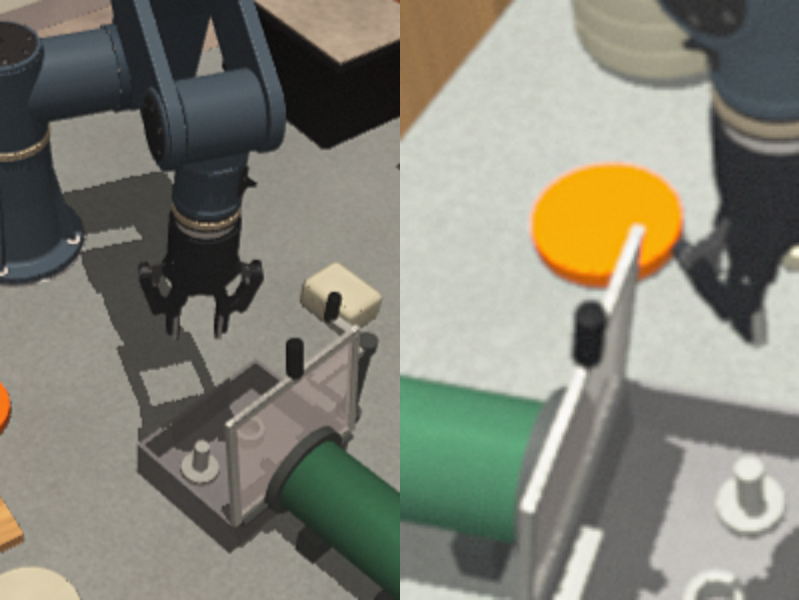

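Wrist joint housing is about 0.25 m above the TCP and so clears the handle. I descend and grip.

>>> servo_tool(
  commands=[0.017, -0.0106, 0.05, 0, 0, 0, 0, 0.017, -0.0106, 0.06, 0, 0, 0, 0, 0.0167, -0.0107, 0.06, 0, 0, 0, 0, 0, 0, 0.06, 0, 0, 0, 0, 0, 0, 0.06, 0, 0, 0, 0, 0, 0, 0.06, 0, 0, 0, 0, 0, 0, 0.045, 0, 0, 0, 0, 0, 0, 0.025, 0, 0, 0, 0, 0, 0, 0, 0, 0, 0, 0, 0, 0, 0, 0, 0, 0, 0],
  force=40,
)

```text
t: 15.75
tcp_pos: [0.5316, -0.0291, 0.0297]
tool_rot: [0.962, -0.271, -0.001, 0.0]
force: [-0.2, 0.1, -0.6]
finger_gap: 0.499
gripper_force: 0.0
```

>>> servo_tool(
  commands=[0, 0, 0, 0, 0, 0, -1, 0, 0, 0, 0, 0, 0, -1, 0, 0, 0, 0, 0, 0, -1, 0, 0, 0, 0, 0, 0, -1, 0, 0, 0, 0, 0, 0, -1],
)

```text
t: 16.17
tcp_pos: [0.5329, -0.0295, 0.0315]
tool_rot: [0.962, -0.272, 0.002, -0.0]
force: [0.8, 1.6, 6.9]
finger_gap: 0.218
gripper_force: 39.6
```

Run:
```python
from h import *
st()
# bat: fit circle of radius 65mm at z=.02 on bright top pixels, both views
```

```text
t 16.17 tcp [ 0.5329 -0.0295  0.0315] yaw -0.55 z [ 0.003 -0.001 -1.   ] F [0.8 1.6 6.9] gap 0.22 39.6 q [-0.26  0.72  1.81  0.    0.61  1.86]
```

>>> servo_tool(
  commands=[0, 0, -0.02, 0, 0, 0, -1, 0, 0, -0.05, 0, 0, 0, -1, 0, 0, -0.06, 0, 0, 0, -1, 0, 0, -0.06, 0, 0, 0, -1, 0, 0, -0.06, 0, 0, 0, -1, 0, 0, -0.06, 0, 0, 0, -1, 0, 0, -0.03, 0, 0, 0, -1],
)

```text
t: 16.75
tcp_pos: [0.5325, -0.0297, 0.2038]
tool_rot: [0.962, -0.271, 0.002, 0.0]
force: [0.1, -0.2, -2.3]
finger_gap: 0.222
gripper_force: 39.7
```

Run:
```python
from h import *
for n in("scene","side"):
    s=manip.snapshot(n)
    for d in manip.silhouettes(s,"bat_top"):
        m=d["pixels"];c=s["img"][m].mean(0)
        if c[2]>130 and c[0]>180:
            g=cv2.cvtColor(s["img"],7).astype(float);vs,us=np.nonzero(m)
            top=g[vs,us]>np.median(g[vs,us])-12
            X=np.array([ray(s,(a,b),.02)[:2] for a,b in zip(us[top],vs[top])],np.float32);(x,y),r=cv2.minEnclosingCircle(X)
            print(n,d["conf"],top.mean().round(2),X.mean(0),(x,y,r))
to((.597,-.322,.18))
```

```text
scene 0.82 0.91 [ 0.5961949  -0.32625034] (0.5949675440788269, -0.3254540264606476, 0.06311147660017014)
side 0.84 0.85 [ 0.57310647 -0.34027877] (0.5948190093040466, -0.32809022068977356, 0.06322646141052246)
t 16.95 tcp [ 0.5307 -0.0293  0.1998] yaw -0.55 z [-0.001  0.    -1.   ] F [ 0.3  0.2 -4.3] gap 0.22 39.7 q [-0.27  0.45  1.7  -0.    1.    1.86]
shares [0.419  0.4298 0.0393]
```

>>> servo_tool(
  commands=[0.02, 0.02, 0, 0, 0, 0, -1, 0.042, 0.0439, 0, 0, 0, 0, -1, 0.042, 0.0439, 0.008, 0, 0, 0, -1, 0.042, 0.0439, 0.008, 0, 0, 0, -1, 0.042, 0.0439, 0.008, 0, 0, 0, -1, 0.042, 0.0439, 0.008, 0, 0, 0, -1, 0.042, 0.0439, 0.008, 0, 0, 0, -1, 0.042, 0.0439, 0.008, 0, 0, 0, -1, 0.042, 0.0439, 0.008, 0, 0, 0, -1, 0.042, 0.0439, 0.008, 0, 0, 0, -1, 0.0198, 0.0236, 0, 0, 0, 0, -1, 0, 0, 0, 0, 0, 0, -1],
)

```text
t: 17.95
tcp_pos: [0.5943, -0.3309, 0.1647]
tool_rot: [0.962, -0.273, -0.001, 0.001]
force: [-0.2, -0.2, -3.0]
finger_gap: 0.222
gripper_force: 39.6
```

Run:
```python
from h import *
st();[manip.snapshot("side") for _ in range(5)]
s=manip.snapshot("wrist");save(s,"w4.png")
for d in manip.silhouettes(s,"bat_top"):
    m=d["pixels"];print(d["conf"],s["img"][m].mean(0).round(),np.round(d["box"]))
a=np.linspace(0,2*np.pi,60)
im=s["img"][:,:,::-1].copy()
q=np.array([P(s,(.595+.065*np.cos(t),-.3265+.065*np.sin(t),.02)) for t in a]).astype(np.int32)
cv2.polylines(im,[q],True,(0,0,255),1);cv2.imwrite("pics/w4.png",im)
to((.595,-.3265,.048))
```

```text
t 17.95 tcp [ 0.5943 -0.3309  0.1647] yaw -0.554 z [-0.002 -0.001 -1.   ] F [-0.2 -0.2 -3. ] gap 0.22 39.6 q [-0.67  0.67  1.34 -0.    1.13  1.45]
0.74 [212. 204. 165.] [234. 130. 184. 158.]
0.72 [247. 129.   1.] [  0.   0. 196. 181.]
0.56 [ 34.  98. 211.] [418.   1. 213. 140.]
t 18.3 tcp [ 0.595  -0.3243  0.1678] yaw -0.5487 z [-0.001  0.001 -1.   ] F [ 0.4 -0.5 -3.2] gap 0.22 39.6 q [-0.66  0.67  1.35  0.    1.13  1.46]
shares [0.0026 0.0038 0.2396]
```

View pics/w4.png

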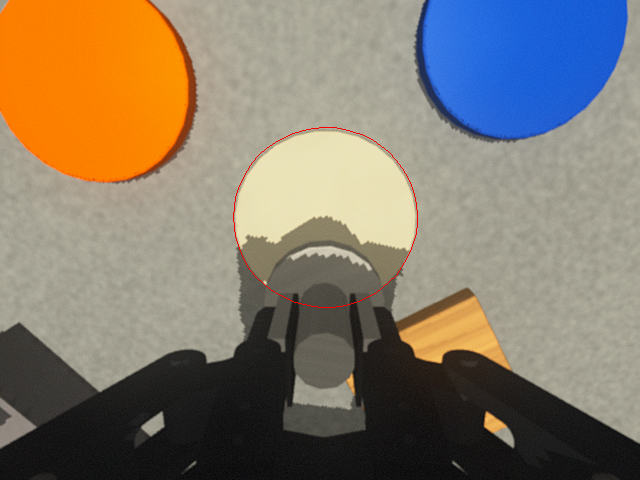

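The predicted bat outline (red) matches the cream disc to within a pixel or two, and the die hangs upright. I lower it, slowing near contact.

>>> servo_tool(
  commands=[0.0026, 0.0038, 0.04, 0, 0, 0, -1, 0, 0, 0.06, 0, 0, 0, -1, 0, 0, 0.06, 0, 0, 0, -1, 0, 0, 0.04, 0, 0, 0, -1, 0, 0, 0.02, 0, 0, 0, -1, 0, 0, 0.01, 0, 0, 0, -1, 0, 0, 0, 0, 0, 0, -1, 0, 0, 0, 0, 0, 0, -1, 0, 0, 0, 0, 0, 0, -1],
)

```text
t: 19.05
tcp_pos: [0.5966, -0.3287, 0.0551]
tool_rot: [0.962, -0.271, 0.002, 0.001]
force: [0.6, -0.2, -2.8]
finger_gap: 0.214
gripper_force: 39.7
```

Run:
```python
from h import *
st()
```

```text
t 19.05 tcp [ 0.5966 -0.3287  0.0551] yaw -0.5497 z [ 0.003 -0.002 -1.   ] F [ 0.6 -0.2 -2.8] gap 0.21 39.7 q [-0.67  0.81  1.4   0.    0.92  1.45]
```

>>> servo_tool(
  commands=[-0.004, -0.002, 0.004, 0, 0, 0, -1, 0, 0, 0.004, 0, 0, 0, -1, 0, 0, 0.003, 0, 0, 0, -1, 0, 0, 0.003, 0, 0, 0, -1, 0, 0, 0.002, 0, 0, 0, -1, 0, 0, 0, 0, 0, 0, -1, 0, 0, 0, 0, 0, 0, -1],
)

```text
t: 19.63
tcp_pos: [0.5941, -0.326, 0.0456]
tool_rot: [0.962, -0.272, -0.0, 0.0]
force: [-1.1, 0.8, 1.9]
finger_gap: 0.218
gripper_force: 40.1
```

Run:
```python
from h import *
st()
```

```text
t 19.63 tcp [ 0.5941 -0.326   0.0456] yaw -0.55 z [-0.  0. -1.] F [-1.1  0.8  1.9] gap 0.22 40.1 q [-0.67  0.82  1.41 -0.    0.9   1.45]
```

The force reversed (−2.8 to +1.9 N) at the expected height, so the die is down. I release and retreat.

>>> servo_tool(
  commands=[0, 0, 0, 0, 0, 0, -0.4, 0, 0, 0, 0, 0, 0, -0.2, 0, 0, 0, 0, 0, 0, 0, 0, 0, 0, 0, 0, 0, 0, 0, 0, -0.02, 0, 0, 0, 0, 0, 0, -0.05, 0, 0, 0, 0, 0, 0, -0.06, 0, 0, 0, 0, 0, 0, -0.06, 0, 0, 0, 0, -0.05, 0, -0.06, 0, 0, 0, 0, -0.06, 0, -0.03, 0, 0, 0, 0, -0.06, 0, 0, 0, 0, 0, 0, -0.03, 0, 0, 0, 0, 0, 0],
)

```text
t: 20.63
tcp_pos: [0.5066, -0.2719, 0.1874]
tool_rot: [0.962, -0.271, 0.0, 0.0]
force: [-0.1, -0.0, -1.3]
finger_gap: 0.498
gripper_force: 0.0
```

Run:
```python
from h import *
st();[manip.snapshot("side") for _ in range(8)]
a=manip.snapshot("scene");b=manip.snapshot("wrist");st()
for d in manip.silhouettes(b,"die_mid")[:1]:
    x,y,w,h=d["box"];print(d["conf"],d["box"])
print("bat px",P(b,(.595,-.3265,.02)),P(b,(.595,-.3265,.074)))
cv2.imwrite("pics/z.png",np.hstack([cv2.resize(a["img"][130:430,220:490],(400,444)),cv2.resize(b["img"],(400,300))[:] if 0 else cv2.copyMakeBorder(cv2.resize(b["img"],(400,300)),0,144,0,0,0)])[:,:,::-1])
```

```text
t 20.63 tcp [ 0.5066 -0.2719  0.1874] yaw -0.5497 z [ 0. -0. -1.] F [-0.1 -0.  -1.3] gap 0.5 0.0 q [-0.69  0.52  1.61 -0.    1.02  1.43]
t 21.13 tcp [ 0.5096 -0.2743  0.1848] yaw -0.55 z [ 0. -0. -1.] F [ 0.3 -0.5  0.4] gap 0.5 0.0 q [-0.69  0.52  1.6   0.    1.02  1.43]
0.58 [284.0, 42.8, 73.1, 80.4]
bat px [322.88390482  78.25201671] [322.75109     67.09149126]
```

View pics/z.png

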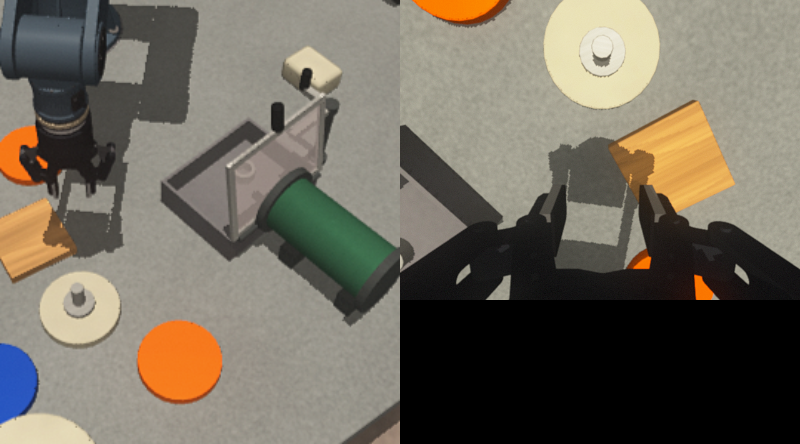

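The die stands upright in the middle of the bat: wrist crop about (602,50), with the bat centred at about (601,50). The flap is up on its stay, the collar is in the box, and the robot is clear.

```bash
python3 -c "
from station import manip
print(manip.sign_off())"
```

```text
the job is handed in; nothing more can be done
None
```

The job is done and handed in at about 21 s: the flap is up on its fully set stay, the die stands upright in the middle of the plaster bat, and the collar is still in the box.

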